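# Run the touch mixer by holding a flask down in its sprung ring

### The job

Take the larger of the two stoppered round flasks by its neck, set it upright in the sprung steel ring of the flask mixer and press it down until the top of the ring is level with the rim of the grey collar around it, without driving the ring on down to its stop. The mixer runs only while the ring is held there, so finish still gripping the flask and holding it pressed down, and leave everything else on the bench where it stands.

Things in the scene. Friction and masses are not known exactly. Their poses are not given: they have to be found in the camera images.
- flask: Larger flask: amber glass, ball body, straight neck, dark bung; closed, 0.1 to 0.2 kg. Stands on the bench in front of the mixer. Origin: centre of its flat underside, z up the neck. Ball 66 mm across, its centre 29 mm above the origin, cut to a flat 31 mm wide. Neck 26 mm across from 59 to 106 mm above the origin (grip here), lip 32 mm across to 112 mm, bung 24 mm across to 122 mm.
- small_flask: The smaller flask, same make, not to be used: ball 44 mm in diameter, neck 20 mm in diameter, 90 mm high in all. Origin at the centre of its underside. The two flasks may stand either way round. To be left where it is.
- mixer: Flask mixer, fixed to the bench: white box 135 x 115 x 50 mm high, black knob and switch in front (-x), on top an upright grey collar (open tube, 96 mm across at its foot, at the rim 92 mm outside and 82 mm inside), rim 95 mm above the bench. The sprung ring stands in the collar on the same vertical axis. Origin on the bench on that axis, z up.
- collar_rim (a point): Centre of the collar's rim plane, 95 mm above the bench; does not move with the ring.
- cradle_ring (a point): Centre of the top plane of the sprung steel ring (10 mm round bar, ring 50 mm inside, 70 mm outside). Moves with the ring; 12 mm above the collar rim when free. With the larger flask seated upright on the ring, the flask's origin is on the axis about 11 mm below this point.
- cradle (a joint): How far the sprung ring is pressed down, in m: 0 free, 0.012 with its top level with the collar rim, 0.022 at its stop. About 3.5 N starts it moving and each mm takes 0.4 N more, so about 8 N at 0.012. The flask's own weight does not press it down. It springs back up when let go.
- beaker: Empty glass beaker, 45 mm in diameter, 58 mm high; origin at the centre of its underside. Bystander.
- dropper_bottle: Brown bottle with a red dropper cap, 38 mm in diameter, 111 mm high; origin at the centre of its underside. Bystander.
- cotton_cup: White plastic cup with cotton balls, 56 mm in diameter, 50 mm high; origin at the centre of its underside. Bystander.
- cover_glass_box: Small white box with a blue lid, 31 x 31 x 20 mm, between the flasks; origin at the centre of its underside. Bystander.
Mind the look-alikes: they are no part of the job. Leave any yellow look-alike of the flask alone.

How it is judged:
On the way:
1. the larger flask is lifted clear of the bench in the gripper (height (world z) of flask above 0.04 m and contact force between flask and the fingers above 0.5 N and contact force between flask and mixer below 0.1 N), for 0.2 s.
At the end, for the whole second after the job is handed in: Through the last second the fingers hold the larger flask (over 1 N), seated upright in the ring (6 mm off axis, 5 mm in height, 0.15 rad), pushing on it with over 3 N, at rest, with the ring top level with the collar rim within 4 mm (pressed 8 to 16 mm) (value of joint cradle between 0.008 and 0.016 m and horizontal distance between flask and cradle_ring below 0.006 m and z of flask in the frame of cradle_ring between -0.016 and -0.006 m and angle between flask's own z axis and vertical below 0.15 rad and contact force between flask and mixer above 3 N and contact force between flask and the fingers above 1 N and linear speed of flask below 0.02 m/s); the arm keeps its last pose, push and grip.
It fails at once if the ring is driven down to its stop (more than 20.5 mm) (value of joint cradle above 0.0205 m).
It fails at once if something else on the bench is moved by more than 20 mm or knocked over (distance of any of small_flask, beaker, dropper_bottle, cotton_cup, cover_glass_box from where it was at the start of the episode above 0.02 m or angle between any of small_flask, beaker, dropper_bottle, cotton_cup, cover_glass_box's own z axis and vertical above 0.5 rad).
It also fails if it takes over 35 s, if anything falls off the work surface, if the arm or the gripper's body presses on something with over 40 N, if the wrist force passes 120 N, or if a joint passes its speed limit or range.

### The arm

A 7-joint arm with a two-finger parallel gripper is mounted at the origin on a cart in front of the work surface, level with it; the furniture and walls round the work are solid. World frame = base frame: x ahead of the robot, y to its left, z up, the work surface at z = 0. Lengths are in m, angles in rad, forces in N, time in s.
With the tool pointing down it reaches from about 0.35 to 0.9 m from the base axis. Payload 8.1 kg.
Tool frame: the origin (TCP) lies midway between the tips of the shut fingers; the grasp point (between the pads) lies 19 mm behind it; z points along the fingers, y is the line along which they close (so a half turn about z gives the same grasp; the last joint's range is limited). The gripper opens to 92 mm and grips with 3 to 60 N. Pads are 19 mm wide; open, the fingers measure 130 mm over their backs; the gripper's body (75 mm by 190 mm) begins 47 mm behind the grasp point.
Start: joints at [1.023, 0.434, 0.025, 1.573, -0.012, 1.134, -0.075], TCP at [0.269, -0.564, 0.227] pointing down, gripper open.
Joint ranges: [-2.62, 2.62], [-0.44, 2.09], [-1.27, 1.32], [0.08, 2.57], [-1.32, 4.46], [0.12, 2], [-2.74, 2.74]. Speed limits (rad/s): [2.22, 2.22, 3.01, 3.01, 3.14, 3.14, 3.14].

### API

Orientations are given as a rotation vector (axis times angle).
In Python, from cell import readout, get_image, calibration, ticket gives the robot as it stands. The module is installed in compiled form; this text tells all that it offers.
- The arm moves only by the tool move_arm, never from a script. Its argument "series" is a list of rows, each a list of 6 numbers: the shift along the world's x, y, z as a fraction of full scale, then the turn, a rotation vector about the world's x, y, z as a fraction of full scale. A call has 1 to 5 rows; each row is the pose to reach, as a shift and turn from the pose commanded when the call began; what a row does not reach only later rows make up. Full scale, the value 1, is 0.75 m for a shift and 60 degrees for a turn. A row lasts 1/10 s, in which the tool goes at most 50 mm and 8.59 degrees, less where a joint would pass 70% of its speed; a pose out of reach is approached as far as the arm can. A call with a number of a shift or a turn outside -1 to 1 is refused whole. A call with a gripper value outside its range is refused whole. "claw" is the opening, from -1 (shut) to 1 (fully open), so that 0 is half open, set as the call begins (left out, the last holds). The fingers move at their own pace and stop on an object; "squeeze" is the grip in N (left out, the last holds). Time passes only in rows, so rows that repeat a pose let the fingers close. It gives the time, the measured TCP pose, the force, the opening and the grip force at its end, in the units of the state.
- readout.observe(): the state, without advancing time (a new reading comes with each control period).
- get_image(name): name is "scene" or "side" or "wrist"; returns (picture, depth): 480x640x3 uint8, red, green, blue; 480x640 float32, m along the optical axis (not along the pixel's ray), 0 where there is no reading.
- calibration(name): a dict with "fx", "fy", "cx", "cy" (pixels), "view" (4x4, takes a point from world to camera coordinates); the wrist camera has in their place "mount" (4x4, takes a point from camera to tool coordinates, whose origin is the TCP and whose axes are the flange's). Camera axes: x right, y down, z forward; pixel columns grow to the right and rows downward; lengths in m; the calibration is good to about 2 mm. A picture is of the moment at which its call begins: read the wrist's pose just before it. calibration takes no time and is no camera call.
- ticket.sign_off(): hands the job in; it is judged then, once.
The state is a dict: "clock": time; "joints": joint angles; "dq": joint speeds; "joint_efforts": joint torques, N m; "position": TCP position; "ee_rot": TCP orientation; "force": force on the tool from outside, world axes, zero at the start; "ft_torque": the same for the moment, N m; "width": opening from 0.0 (shut) to 1.0 (fully open); "gripper_force": force on a finger pad.
Only numpy, scipy, OpenCV 4.12 (cv2) and the standard library are available. Lean on these libraries where they do the work, as an engineer would, in place of code of your own. Each camera call takes 0.05 s, during which the arm holds its last target. There are 200 camera calls.

## Working session

There is one attempt and no reset: what is moved stays moved. The work goes in short steps, Python scripts to look and compute and a tool call to move; the robot and the scene stay as the last step left them, time stands still between calls to the robot, and variables do not carry over. Pictures are saved under pics/ and viewed, at most 10 in all, crops included, and the job is handed in when it is done.

Besides the shell and the picture viewer there is one more tool, called after ">>>" by a JSON object that holds its "api" and its "payload", one argument or row to a line. move_arm: Moves the arm, as the interface text tells. Shift numbers are shares of 0.75 m and turn numbers shares of 60 degrees, none past 1 either way. Its arguments: {"type":"object","properties":{"series":{"type":"array"},"claw":{"type":"number"},"squeeze":{"type":"number"}},"required":["series"]}

```bash
mkdir -p pics; cat > h.py <<'E'
import numpy as np, cv2
from cell import readout, get_image, calibration, ticket
from scipy.spatial.transform import Rotation as R
def snap(n,f):
    s=readout.observe(); im,d=get_image(n); cv2.imwrite(f'pics/{f}.png',im[:,:,::-1]); np.savez(f'pics/{f}.npz',d=d,p=s['position'],r=s['ee_rot']); return s,im,d
def world(n,f,u,v,z=None):
    c=calibration(n); q=np.load(f'pics/{f}.npz')
    if n=='wrist':
        T=np.eye(4);T[:3,:3]=R.from_rotvec(q['r']).as_matrix();T[:3,3]=q['p'];T=T@np.array(c['mount'])
    else: T=np.linalg.inv(np.array(c['view']))
    ray=np.array([(u-c['cx'])/c['fx'],(v-c['cy'])/c['fy'],1.])
    if z is None: k=q['d'][int(v),int(u)]
    else: k=(z-T[2,3])/(T[:3,:3]@ray)[2]
    return T[:3,:3]@(ray*k)+T[:3,3]
E
python3 - <<'E'
from h import *
s,_,_=snap('scene','a'); snap('side','b'); print(s)
E
```

```text
{'clock': 0.0, 'joints': array([ 1.02339163,  0.43519606,  0.02496151,  1.57410566, -0.0116237 ,
        1.13400623, -0.07509959]), 'dq': array([ 0.00045325, -0.00012261, -0.00098349,  0.00037934,  0.00173342,
        0.00062167, -0.00069094]), 'joint_efforts': array([-5.26819258e-04, -6.67839718e+01,  9.85357203e-01, -3.14469016e+01,
       -6.04146277e-02,  4.29401058e-02,  1.48829627e-04]), 'position': array([ 0.2686629 , -0.56373315,  0.22595825]), 'ee_rot': array([-3.06277535e+00, -6.92514727e-01,  7.19520272e-04]), 'force': array([-0.10090685, -0.2971119 ,  0.35402939]), 'ft_torque': array([-0.04182176,  0.07826373,  0.06248928]), 'gripper_force': 0.0, 'width': 0.9999841204780218}
```

View pics/a.png

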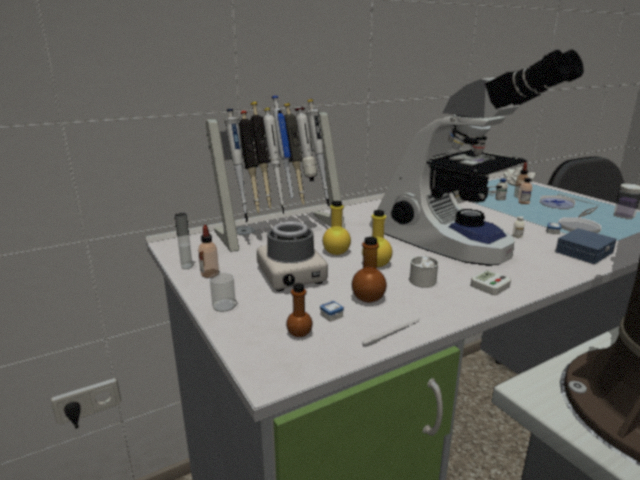

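View pics/b.png

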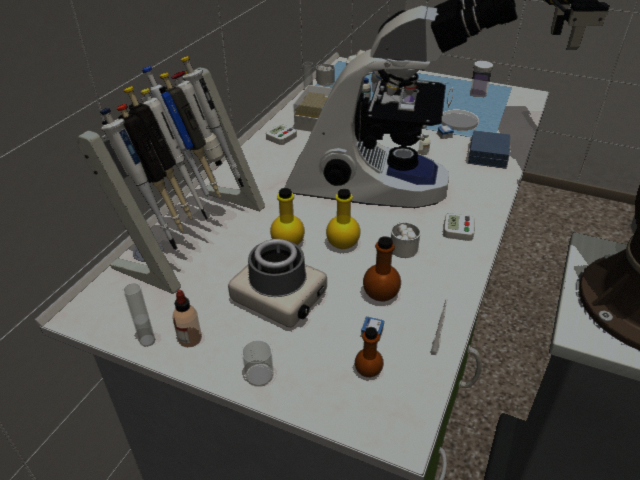

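Candidates (scene pixels): large amber flask (370,272), small amber (299,312), and yellow look-alikes (337,230) and (379,240). I choose the large amber one; in the side view it is at (383,270), with its bung at (386,243). The mixer is at (290,255) in scene and (277,275) in side. Next is one close crop to check.

```bash
python3 - <<'E'
from h import *
a=cv2.imread('pics/a.png')[210:330,240:400]; b=cv2.imread('pics/b.png')[220:340,245:405]
b2=cv2.imread('pics/b.png')[220:390,225:415]
a=cv2.resize(a,None,fx=5,fy=5,interpolation=3)[:300*2]
cv2.imwrite('pics/c.png',cv2.resize(cv2.imread('pics/b.png')[225:345,235:415],None,fx=4,fy=4,interpolation=3))
for u,v in [(386,243),(386,258),(382,283)]:print('flask',world('side','b',u,v))
print('top z.122',world('side','b',386,240,.122), world('scene','a',371,239,.122))
print('base', world('scene','a',369,302,0))
for u,v in [(255,255),(303,255),(277,243),(277,270),(277,262)]:print('mixer',u,v,world('side','b',u,v))
# collar rim fit from depth
for n,f,box in [('side','b',(225,345,240,330)),('scene','a',(215,265,255,320))]:
    P=np.array([np.r_[world(n,f,u,v),u,v] for v in range(box[0],box[1]) for u in range(box[2],box[3])])
    m=(P[:,2]>.088)&(P[:,2]<.115); Q=P[m]; print(f,len(Q),Q[:,:3].min(0),Q[:,:3].max(0),np.median(Q[:,:3],0), Q[:,3:].min(0),Q[:,3:].max(0))
for n,f,box in [('side','b',(235,305,355,410)),('scene','a',(235,306,345,392))]:
    P=np.array([world(n,f,u,v) for v in range(box[0],box[1]) for u in range(box[2],box[3])])
    Q=P[(P[:,2]>.065)&(P[:,2]<.13)&(P[:,0]<P[:,0].max())]; print(f,len(Q),np.median(Q,0),Q.min(0),Q.max(0))
E
```

```text
flask [0.43757356 0.17058255 0.12014789]
flask [0.43387884 0.17595356 0.09362054]
flask [0.43341839 0.18870567 0.04862432]
top z.122 [0.4394641  0.16547094 0.122     ] [0.43304188 0.17048321 0.122     ]
base [0.42604686 0.17426263 0.        ]
mixer 255 255 [0.62646995 0.26780865 0.10629326]
mixer 303 255 [0.56086272 0.22568036 0.09572662]
mixer 277 243 [0.60971712 0.22322921 0.10346885]
mixer 277 270 [0.59125282 0.26161672 0.08125062]
mixer 277 262 [0.58529945 0.26998035 0.10734491]Traceback (most recent call last):
  File "<stdin>", line 12, in <module>
  File "h.py", line 7, in world
    c=calibration(n); q=np.load(f'pics/{f}.npz')
ValueError: time passes only in moves, steps and waits
```

View pics/c.png

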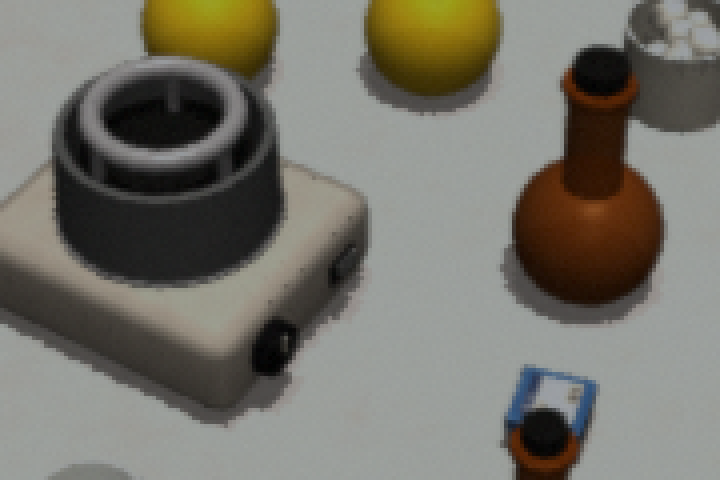

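The crop confirms the amber flask: bung top at crop (602,58), i.e. side (385.5,239.5), and ball centre at side (382,282.5). The ring centre is at crop (162,112), i.e. side (275.5,253).

```bash
python3 - <<'E'
from h import *
print('flask bung',world('side','b',385.5,239.5,.122),'ball',world('side','b',382,282.5,.029),'scene ball',world('scene','a',369,284.5,.029))
print('ring side',world('side','b',275.5,253,.102),'scene',world('scene','a',291,229,.102))
for n,u,v in [('cup',405,250),('coverbox',372,327),('small',370,335),('yel1',344,195),('yel2',286,193),('beaker',258,350),('dropper',182,296),('rack end',90,140),('rack near',200,72),('micro',305,190)]: print(n,world('side','b',u,v).round(3))
E
```

```text
flask bung [0.44063282 0.16456723 0.122     ] ball [0.4396719  0.16723558 0.029     ] scene ball [0.43783422 0.16717508 0.029     ]
ring side [0.60095482 0.24568169 0.102     ] scene [0.59457347 0.24657682 0.102     ]
cup [0.433 0.055 0.019]
coverbox [0.404 0.324 0.089]
small [0.401 0.341 0.09 ]
yel1 [0.55  0.076 0.124]
yel2 [0.649 0.109 0.122]
beaker [0.56  0.39  0.036]
dropper [0.682 0.392 0.104]
rack end [0.876 0.304 0.279]
rack near [0.846 0.045 0.291]
micro [ 0.69  -0.052  0.018]
```

```bash
python3 - <<'E'
from h import *
def cloud(n,f):
    c=calibration(n); d=np.load(f'pics/{f}.npz')['d']; v,u=np.nonzero(d>0); z=d[v,u]
    P=np.c_[(u-c['cx'])/c['fx']*z,(v-c['cy'])/c['fy']*z,z,np.ones(len(z))]
    return (P@np.linalg.inv(np.array(c['view'])).T)[:,:3]
P=np.vstack([cloud('scene','a'),cloud('side','b')])
# max height in 5cm cells, rows x, cols y (mm)
print('y',[round(-.55+.05*j,2) for j in range(18)])
for i in range(4,19):
    row=[]
    for j in range(18):
        m=(np.abs(P[:,0]-.05*i)<.025)&(np.abs(P[:,1]+.55-.05*j)<.025)&(P[:,2]<.7)
        row.append(int(1000*np.percentile(P[m,2],99)) if m.sum()>5 else -1)
    print(round(.05*i,2),row)
E
```

```text
y [-0.55, -0.5, -0.45, -0.4, -0.35, -0.3, -0.25, -0.2, -0.15, -0.1, -0.05, 0.0, 0.05, 0.1, 0.15, 0.2, 0.25, 0.3]
0.2 [-743, 335, -743, -741, -743, -742, -743, -743, -741, -743, -744, -745, -1, -1, -1, -1, -1, -1]
0.25 [-10, 335, 334, -3, -2, -2, -3, -4, -4, -3, -4, -3, -1, -1, -3, -2, -2, -2]
0.3 [322, 314, 2, 35, 36, 2, 2, 2, 2, 1, 2, 2, 2, 1, 1, 7, 10, 1]
0.35 [3, 3, 38, 39, 38, 2, 413, 424, 427, 20, 20, 2, 2, 2, 6, 9, 2, 2]
0.4 [11, 13, 37, 38, 38, 5, 425, 428, 415, 377, 19, 44, 45, 2, 56, 52, 20, 78]
0.45 [14, 15, 21, 5, 2, 2, 211, 395, 394, 388, 2, 48, 48, 2, 122, 118, 20, 3]
0.5 [15, 14, 22, 20, 51, 39, 211, 381, 378, 367, 209, 2, 39, 28, 2, 3, 3, 2]
0.55 [0, 0, 2, 1, 2, -747, 208, 373, 370, 357, 211, 3, 123, 112, 2, 94, 106, 91]
0.6 [0, 0, 0, 1, 2, -732, 211, 335, 327, 293, 120, 85, 53, 44, 1, 108, 108, 106]
0.65 [73, 0, 0, -1, 0, -1, -1, 275, 275, 258, 174, 3, 2, 122, 53, 93, 107, 92]
0.7 [75, 0, 0, -1, -1, -1, -1, -1, -1, 185, 148, 3, 2, 52, 31, 3, 3, 3]
0.75 [67, 49, 0, 35, 74, -1, -1, -1, 30, 62, 36, 67, 65, 3, 3, 2, 3, 16]
0.8 [8, 61, 74, 74, 73, 72, 5, 3, 3, 3, 4, 205, 211, 215, 204, 199, 190, 146]
0.85 [-1, 59, 120, 74, 73, 71, 22, 3, 3, 3, 3, 282, 312, 306, 299, 297, 287, 277]
0.9 [-1, 1, 120, 4, 3, 19, 21, 4, 2, 3, 4, 18, 313, 307, 327, 316, 304, 282]
```

Heights show the microscope (x 0.33–0.68, y −0.27 to −0.05, up to z 0.43) standing between the start and the flask, so I go over it with the TCP at about 0.53.

>>> {"api": "move_arm", "payload": {
  "series": [
    [0, 0, 0.0667, 0, 0, 0],
    [0, 0, 0.1333, 0, 0, 0],
    [0, 0, 0.2, 0, 0, 0],
    [0, 0, 0.2667, 0, 0, 0],
    [0, 0, 0.3333, 0, 0, 0]
  ],
  "claw": 1
}}

```text
clock: 0.6
position: [0.2686, -0.5637, 0.4786]
ee_rot: [-3.064, -0.693, 0.0]
force: [1.2, -1.5, -0.2]
width: 1.0
gripper_force: 0.0
```

>>> {"api": "move_arm", "payload": {
  "series": [
    [0, 0.05, 0.06, 0, 0, 0.12],
    [0.02, 0.11, 0.08, 0, 0, 0.24],
    [0.04, 0.17, 0.08, 0, 0, 0.36],
    [0.07, 0.23, 0.08, 0, 0, 0.48],
    [0.1, 0.28, 0.08, 0, 0, 0.6]
  ]
}}

```text
clock: 1.1
position: [0.344, -0.3521, 0.5371]
ee_rot: [2.696, 1.612, -0.0]
force: [2.0, -0.6, 0.2]
width: 0.998
gripper_force: 0.0
```

>>> {"api": "move_arm", "payload": {
  "series": [
    [0.013, 0.064, 0, 0, 0, 0.1],
    [0.025, 0.128, 0, 0, 0, 0.2],
    [0.038, 0.192, 0, 0, 0, 0.3],
    [0.05, 0.256, 0, 0, 0, 0.4],
    [0.06, 0.32, 0, 0, 0, 0.5]
  ]
}}

```text
clock: 1.6
position: [0.3887, -0.1121, 0.5365]
ee_rot: [-2.188, -2.255, 0.001]
force: [1.5, 0.0, -0.4]
width: 1.0
gripper_force: 0.0
```

>>> {"api": "move_arm", "payload": {
  "series": [
    [0.013, 0.064, 0, 0, 0, 0.08],
    [0.025, 0.128, 0, 0, 0, 0.16],
    [0.038, 0.192, 0, 0, 0, 0.24],
    [0.05, 0.256, 0, 0, 0, 0.32],
    [0.06, 0.32, -0.03, 0, 0, 0.32]
  ]
}}

```text
clock: 2.1
position: [0.4339, 0.1252, 0.5171]
ee_rot: [1.781, 2.585, 0.005]
force: [2.3, 0.3, -0.6]
width: 1.002
gripper_force: 0.0
```

```bash
python3 - <<'E'
from h import *
s=readout.observe(); print(s['joints'],s['position'],s['clock'])
E
```

```text
[ 0.22619174  0.09916491 -0.69728597  1.34981859  0.06471144  1.7117005
 -0.09529699] [0.43389363 0.1251751  0.51710635] 2.1
```

>>> {"api": "move_arm", "payload": {
  "series": [
    [0, 0.045, -0.06, 0, 0, 0],
    [0, 0.045, -0.12, 0, 0, 0],
    [0, 0.045, -0.19, 0, 0, 0],
    [0, 0.045, -0.25, 0, 0, 0],
    [0, 0.045, -0.31, 0, 0, 0]
  ]
}}

```text
clock: 2.6
position: [0.4326, 0.156, 0.281]
ee_rot: [-1.786, -2.584, 0.001]
force: [1.5, 0.3, -0.9]
width: 0.999
gripper_force: 0.0
```

>>> {"api": "move_arm", "payload": {
  "series": [
    [0, 0, 0, 0, 0, 0],
    [0, 0, 0, 0, 0, 0]
  ]
}}

```text
clock: 2.8
position: [0.4334, 0.1565, 0.284]
ee_rot: [-1.786, -2.584, 0.001]
force: [-0.3, 0.2, 1.8]
width: 0.998
gripper_force: 0.0
```

```bash
python3 - <<'E'
from h import *
s,_,_=snap('wrist','w'); print(s['joints'],s['position'],s['ee_rot'],s['clock'],s['force'])
E
```

```text
[ 0.16917929  0.19329769 -0.72959964  1.8197168   0.13826103  1.18109051
 -0.24270916] [0.43340269 0.15651188 0.2840215 ] [-1.78572490e+00 -2.58374381e+00  6.76658783e-04] 2.8 [-0.32282856  0.20152444  1.75736857]
```

View pics/w.png

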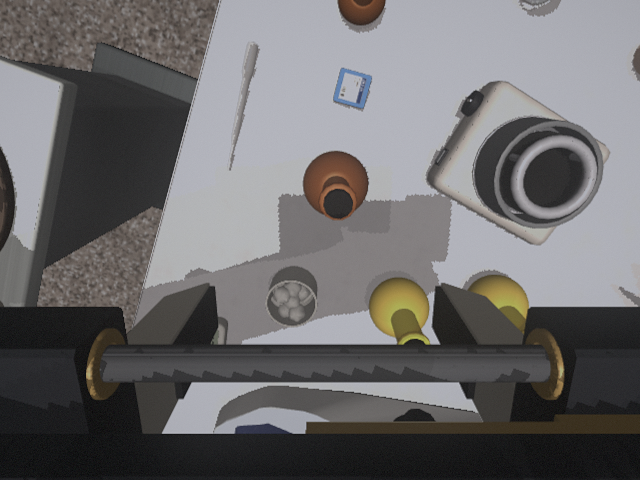

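The wrist view shows the amber flask with its bung top at (339,204) and ball centre at (336,183). The ring outline is centred near (553,177), and the cup at (291,296) is clear of the fingers.

```bash
python3 - <<'E'
from h import *
print('bung',world('wrist','w',339,204,.122),'ball',world('wrist','w',336,183.5,.029),'ring',world('wrist','w',553,177,.102))
print('depth',world('wrist','w',339,204), world('wrist','w',553,140), world('wrist','w',553,213))
E
```

```text
bung [0.44100446 0.1658216  0.122     ] ball [0.44118835 0.16537808 0.029     ] ring [0.60004346 0.24555764 0.102     ]
depth [0.44114168 0.16557736 0.1208083 ] [0.58300405 0.27128561 0.10548139] [0.61341164 0.21886693 0.10555177]
```

>>> {"api": "move_arm", "payload": {
  "series": [
    [0.0101, 0.0123, -0.04, 0, 0, 0],
    [0.0101, 0.0123, -0.1, 0, 0, 0],
    [0.0101, 0.0123, -0.16, 0, 0, 0],
    [0.0101, 0.0123, -0.22, 0, 0, 0],
    [0.0101, 0.0123, -0.255, 0, 0, 0]
  ]
}}

```text
clock: 3.35
position: [0.4425, 0.1658, 0.0916]
ee_rot: [1.787, 2.582, 0.002]
force: [-0.0, 0.4, -0.0]
width: 1.0
gripper_force: 0.0
```

>>> {"api": "move_arm", "payload": {
  "series": [
    [0, 0, -0.016, 0, 0, 0],
    [0, 0, -0.032, 0, 0, 0],
    [0, 0, -0.032, 0, 0, 0],
    [0, 0, -0.032, 0, 0, 0]
  ]
}}

```text
clock: 3.75
position: [0.4421, 0.1661, 0.0693]
ee_rot: [1.786, 2.583, 0.003]
force: [-0.7, -0.6, -0.5]
width: 1.003
gripper_force: 0.0
```

>>> {"api": "move_arm", "payload": {
  "series": [
    [0, 0, 0, 0, 0, 0],
    [0, 0, 0, 0, 0, 0],
    [0, 0, 0, 0, 0, 0],
    [0, 0, 0, 0, 0, 0],
    [0, 0, 0, 0, 0, 0]
  ],
  "claw": -1,
  "squeeze": 40
}}

```text
clock: 4.25
position: [0.441, 0.1655, 0.0681]
ee_rot: [1.787, 2.584, 0.0]
force: [-0.3, 0.7, -0.0]
width: 0.617
gripper_force: 0.0
```

>>> {"api": "move_arm", "payload": {
  "series": [
    [0, 0, 0, 0, 0, 0],
    [0, 0, 0, 0, 0, 0],
    [0, 0, 0, 0, 0, 0],
    [0, 0, 0, 0, 0, 0],
    [0, 0, 0, 0, 0, 0]
  ]
}}

```text
clock: 4.75
position: [0.441, 0.1656, 0.0679]
ee_rot: [-1.787, -2.584, 0.0]
force: [0.1, 0.4, -0.0]
width: 0.329
gripper_force: 40.0
```

>>> {"api": "move_arm", "payload": {
  "series": [
    [0, 0, 0, 0, 0, 0],
    [0, 0, 0, 0, 0, 0],
    [0, 0, 0, 0, 0, 0]
  ]
}}

```text
clock: 5.05
position: [0.441, 0.1656, 0.0679]
ee_rot: [-1.787, -2.584, 0.0]
force: [-0.5, -0.2, 0.3]
width: 0.329
gripper_force: 40.0
```

>>> {"api": "move_arm", "payload": {
  "series": [
    [0, 0, 0.02, 0, 0, 0],
    [0, 0, 0.06, 0, 0, 0],
    [0, 0, 0.12, 0, 0, 0],
    [0, 0, 0.17, 0, 0, 0],
    [0, 0, 0.17, 0, 0, 0]
  ]
}}

```text
clock: 5.55
position: [0.4433, 0.1672, 0.1999]
ee_rot: [1.784, 2.58, 0.01]
force: [-0.1, 0.1, -2.1]
width: 0.33
gripper_force: 40.0
```

>>> {"api": "move_arm", "payload": {
  "series": [
    [0, 0, 0, 0, 0, 0],
    [0, 0, 0, 0, 0, 0],
    [0, 0, 0, 0, 0, 0]
  ]
}}

```text
clock: 5.85
position: [0.4401, 0.1651, 0.1941]
ee_rot: [-1.786, -2.583, 0.003]
force: [-0.4, -0.9, -1.4]
width: 0.33
gripper_force: 40.0
```

```bash
python3 - <<'E'
from h import *
s,_,_=snap('side','s2'); print(s['position'],s['ee_rot'],s['force'],s['width'])
cv2.imwrite('pics/s2c.png',cv2.resize(cv2.imread('pics/s2.png')[160:310,240:440],None,fx=4,fy=4,interpolation=3))
E
```

```text
[0.44014967 0.16511435 0.19411608] [-1.78552665 -2.58300153  0.00322059] [-0.41373031 -0.90228539 -1.4219592 ] 0.3301760274694118
```

View pics/s2c.png

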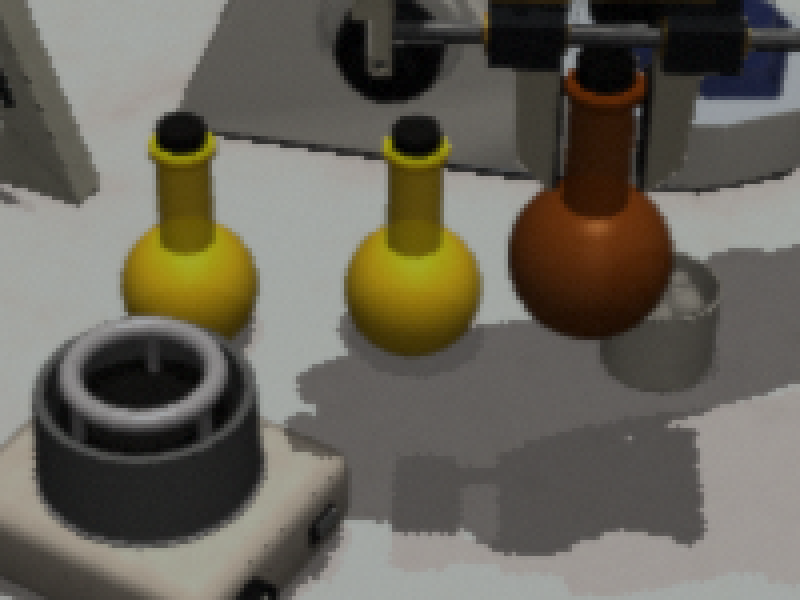

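The flask hangs upright in the fingers, with its ball centre at side pixel (387.5,224.3).

```bash
python3 - <<'E'
from h import *
print(world('side','s2',387.5,224.3,.155), readout.observe()['position'])
E
```

```text
[0.43886729 0.16657905 0.155     ] [0.44025335 0.16526054 0.1942541 ]
```

>>> {"api": "move_arm", "payload": {
  "series": [
    [0.043, 0.021, 0.013, 0, 0, 0],
    [0.086, 0.043, 0.013, 0, 0, 0],
    [0.13, 0.064, 0.013, 0, 0, 0],
    [0.172, 0.086, 0.013, 0, 0, 0],
    [0.213, 0.107, 0.013, 0, 0, 0]
  ]
}}

```text
clock: 6.4
position: [0.6017, 0.2463, 0.2037]
ee_rot: [-1.786, -2.583, 0.003]
force: [-0.5, -0.5, 0.1]
width: 0.324
gripper_force: 40.0
```

>>> {"api": "move_arm", "payload": {
  "series": [
    [0, 0, 0, 0, 0, 0],
    [0, 0, 0, 0, 0, 0],
    [0, 0, 0, 0, 0, 0],
    [0, 0, 0, 0, 0, 0]
  ]
}}

```text
clock: 6.8
position: [0.6, 0.2454, 0.2051]
ee_rot: [1.786, 2.584, -0.001]
force: [-1.1, 0.7, -0.9]
width: 0.328
gripper_force: 40.0
```

```bash
python3 - <<'E'
from h import *
s,_,_=snap('side','s3'); print(s['position'],s['ee_rot'],s['force'],s['width']); snap('scene','a3'); snap('wrist','w3')
a=cv2.resize(cv2.imread('pics/s3.png')[170:320,225:325],None,fx=4,fy=4,interpolation=3)
b=cv2.resize(cv2.imread('pics/a3.png')[160:310,240:340],None,fx=4,fy=4,interpolation=3)
cv2.imwrite('pics/s3c.png',np.hstack([a,b]))
E
```

```text
[0.59995697 0.2453723  0.20510698] [ 1.78630497e+00  2.58428573e+00 -1.23653958e-03] [-1.06907466  0.72256042 -0.86434197] 0.3278689806309742
```

View pics/s3c.png

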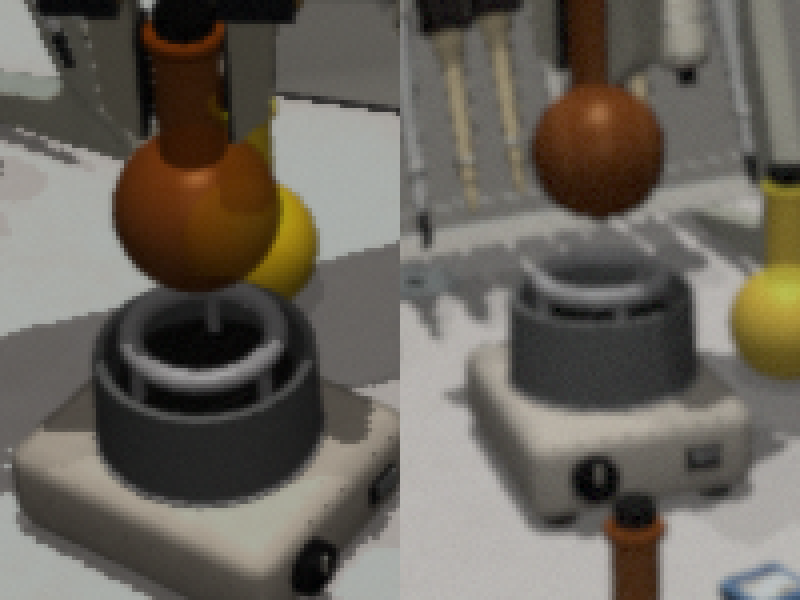

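The flask hangs over the ring in both views: ball centre at side (274.2,222) against the ring at (276,253), and at scene (289.5,197.5). I check this against projection.

```bash
python3 - <<'E'
from h import *
zb=.205-.068+.029
print('ball side',world('side','s3',274.2,222,zb),'scene',world('scene','a3',289.7,197.5,zb))
print('ring side',world('side','s3',276,253.3,.102),'scene (ring px x 530-662 -> 289,~)',world('scene','a3',290,228.5,.102))
E
```

```text
ball side [0.59915203 0.24562511 0.166     ] scene [0.59683099 0.24644573 0.166     ]
ring side [0.59985406 0.24603123 0.102     ] scene (ring px x 530-662 -> 289,~) [0.59802371 0.24703399 0.102     ]
```

>>> {"api": "move_arm", "payload": {
  "series": [
    [0.001, 0.001, -0.015, 0, 0, 0],
    [0.001, 0.001, -0.03, 0, 0, 0],
    [0.001, 0.001, -0.045, 0, 0, 0],
    [0.001, 0.001, -0.05, 0, 0, 0],
    [0.001, 0.001, -0.05, 0, 0, 0]
  ],
  "squeeze": 50
}}

```text
clock: 7.45
position: [0.601, 0.2463, 0.1664]
ee_rot: [-1.786, -2.583, 0.003]
force: [-0.5, -0.3, -0.4]
width: 0.326
gripper_force: 50.0
```

>>> {"api": "move_arm", "payload": {
  "series": [
    [0, 0, -0.002, 0, 0, 0],
    [0, 0, -0.004, 0, 0, 0],
    [0, 0, -0.006, 0, 0, 0],
    [0, 0, -0.008, 0, 0, 0],
    [0, 0, -0.008, 0, 0, 0]
  ]
}}

```text
clock: 7.95
position: [0.6015, 0.2466, 0.1619]
ee_rot: [1.787, 2.584, 0.0]
force: [-1.2, -0.3, 3.0]
width: 0.325
gripper_force: 50.0
```

>>> {"api": "move_arm", "payload": {
  "series": [
    [0, 0, -0.003, 0, 0, 0],
    [0, 0, -0.006, 0, 0, 0],
    [0, 0, -0.008, 0, 0, 0],
    [0, 0, -0.008, 0, 0, 0],
    [0, 0, -0.008, 0, 0, 0]
  ]
}}

```text
clock: 8.45
position: [0.6014, 0.2466, 0.1557]
ee_rot: [1.787, 2.584, -0.0]
force: [-2.6, -1.2, 5.5]
width: 0.325
gripper_force: 50.0
```

>>> {"api": "move_arm", "payload": {
  "series": [
    [0, 0, -0.002, 0, 0, 0],
    [0, 0, -0.004, 0, 0, 0],
    [0, 0, -0.004, 0, 0, 0],
    [0, 0, -0.004, 0, 0, 0],
    [0, 0, -0.004, 0, 0, 0]
  ]
}}

```text
clock: 8.95
position: [0.6015, 0.2466, 0.1529]
ee_rot: [1.787, 2.584, 0.0]
force: [-2.7, -2.5, 7.6]
width: 0.327
gripper_force: 50.0
```

```bash
python3 - <<'E'
from h import *
F=[]
for i in range(3): s,_,_=snap('side','s4'); F.append(s['force'])
print(s['position'],s['ee_rot'],np.mean(F,0),s['width']); snap('scene','a4')
a=cv2.resize(cv2.imread('pics/s4.png')[200:300,235:335],None,fx=6,fy=6,interpolation=3)
cv2.imwrite('pics/s4c.png',a)
E
```

```text
[0.60148496 0.24663536 0.15294355] [1.78651616e+00 2.58392790e+00 2.49736967e-04] [-2.3105568  -1.85133989  7.21432731] 0.3294379060658207
```

View pics/s4c.png

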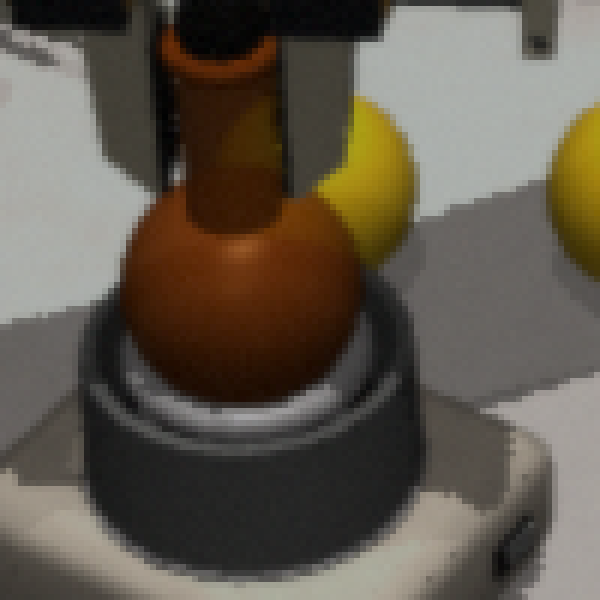

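The side view shows the flask seated, with the ring top level with the collar rim at crop row ~420. The force is about 7.2 N up plus a small side push of (−2.3, −1.9) N, so I ease off about 1 mm sideways.

>>> {"api": "move_arm", "payload": {
  "series": [
    [-0.0007, -0.0005, 0, 0, 0, 0],
    [-0.0013, -0.001, -0.0005, 0, 0, 0],
    [-0.0013, -0.001, -0.0005, 0, 0, 0],
    [-0.0013, -0.001, -0.0005, 0, 0, 0]
  ]
}}

```text
clock: 9.55
position: [0.6011, 0.2462, 0.1529]
ee_rot: [1.786, 2.583, 0.002]
force: [-1.0, -0.6, 6.1]
width: 0.322
gripper_force: 50.0
```

>>> {"api": "move_arm", "payload": {
  "series": [
    [0, 0, 0, 0, 0, 0],
    [0, 0, 0, 0, 0, 0],
    [0, 0, 0, 0, 0, 0],
    [0, 0, 0, 0, 0, 0]
  ]
}}

```text
clock: 9.95
position: [0.601, 0.2462, 0.1528]
ee_rot: [1.786, 2.583, 0.002]
force: [-1.4, -1.5, 7.6]
width: 0.324
gripper_force: 50.0
```

```bash
python3 - <<'E'
from h import *
F=[]
for i in range(4): s,_,_=snap('side','s5'); F.append(s['force'])
print(s['position'],s['ee_rot'],np.mean(F,0),s['gripper_force'])
E
```

```text
[0.60102983 0.24619389 0.15284097] [1.78631203e+00 2.58345420e+00 2.13236258e-03] [-1.23156021 -1.46505615  6.97352126] 50.00081777572632
```

```bash
python3 -c "
from cell import ticket
print(ticket.sign_off())"
```

```text
the job is handed in; nothing more can be done
None
```

I handed the job in with the larger amber flask gripped at 50 N and held pressed into the ring, its top level with the collar rim in the last picture I viewed (estimated 11–12 mm pressed, from the arm height and force); no verdict was returned.

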